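# Snap the push grease gun onto the tilted nipple and hold it pumped

## Robot

A 7-joint arm with a two-finger parallel gripper is mounted at the origin on the work surface. World frame = base frame: x ahead of the robot, y to its left, z up, the work surface at z = 0. Lengths are in mm, angles in rad, forces in N, time in s.
With the tool pointing down it reaches from about 425 to 1025 mm from the base axis. Payload 9.4 kg.
Tool frame: the origin (TCP) lies where the fingers leave the gripper's body, on its centre line; the fingertips stand 73 mm ahead of it and the grasp point (between the pads) lies 54 mm ahead of it (arm.hold_point_z is the z of the grasp point in the tool frame, in mm); z points along the fingers, y is the line along which they close (so a half turn about z gives the same grasp; the last joint's range is limited). The gripper opens to 85 mm and grips with 20 to 120 N. Pads are 22 mm wide; open, the fingers measure 114 mm over their backs; the gripper's body (76 mm by 85 mm) begins 54 mm behind the grasp point. The pads swing forward as they close: fully open they stand 13 mm farther back than shut.
Start: joints at [-1.303, 0.599, -0.003, 1.599, 0.002, 0.943, -0.08], TCP at [245.057, 682.328, 303.875] pointing down, gripper open.
Joint ranges: [-2.57, 2.57], [-0.35, 1.97], [-1.29, 1.29], [0.11, 2.56], [-1.05, 4.19], [0.11, 1.86], [-2.63, 2.63]. Speed limits (rad/s): [2.22, 2.22, 3.01, 3.01, 3.14, 3.14, 3.14].

## Interface

Orientations are given as a 3x3 rotation matrix whose columns are the frame's x, y, z axes.
In Python, from bench import arm gives the robot as it stands.
- The arm moves only by the tool carry_out, never from a script. Its argument "increments" is text: rows parted by semicolons, each of 5 numbers parted by spaces: the shift along the world's x, y, z in m, then the turn about the world's z in degrees, then the closure, from 0 (fully open) to 1 (shut). In form: x y z yaw hand; .... A call has exactly 8 rows; each row shifts and turns the commanded pose from where the row before left it; what a row does not reach is not made up. A row lasts 1/12 s, in which the tool goes at most 41.7 mm and 7.16 degrees, less where a joint would pass 70% of its speed; a pose out of reach is approached as far as the arm can. A call is refused whole if a number of a shift passes 0.0417 or a number of a turn 7.16, either way. A call with a gripper value outside its range is refused whole. The fingers move at their own pace and stop on an object; "newtons" is the grip in N (left out, the last holds). Time passes only in rows, so rows that do not move let the fingers close, or fill a call up. It gives the time, the measured TCP pose, the force, the opening and the grip force at its end, in the units of the state.
- arm.get_state(): the state, without advancing time (a new reading comes with each control period).
- arm.capture(name): name is "scene" or "top" or "wrist"; returns the picture (384x512x3 uint8, blue, green, red); there is no depth.
- arm.calibration(name): a dict with "intrinsics" (3x3 intrinsics, pixels), "extrinsics" (4x4, takes a point from camera to world coordinates); the wrist camera has in their place "T_tool_cam" (4x4, takes a point from camera to tool coordinates, whose origin is the TCP and whose axes are the flange's). Camera axes: x right, y down, z forward; pixel columns grow to the right and rows downward; lengths in mm; the calibration is good to about 2 mm. The wrist camera is an equidistant fisheye: a pixel r from the principal point sees the ray r / f radians off the axis. A picture is of the moment at which its call begins: read the wrist's pose just before it. calibration takes no time and is no camera call.
- arm.job_done(): hands the job in; it is judged then, once.
The state is a dict: "clock": time; "joint_positions": joint angles; "joint_velocities": joint speeds; "joint_torque": joint torques, N m; "tcp_pos": TCP position; "ee_rot": TCP orientation; "contact_force": force on the tool from outside, world axes, zero at the start; "ft_torque": the same for the moment, N m; "finger_gap": finger opening in mm; "gripper_force": force on a finger pad.
Only numpy, scipy, OpenCV 4.12 (cv2) and the standard library are available. Lean on these libraries where they do the work, as an engineer would, in place of code of your own. Each camera call takes 0.05 s, during which the arm holds its last target. There are 200 camera calls.

## Task

Take the red push grease gun up and off its two-pronged hook, and press its coupler squarely onto the tilted brass grease nipple of the bearing block in the blue vise until it snaps on. Keep pushing so that the gun's spring nozzle is pressed well over half of its stroke into the barrel, and finish like that: still gripping the gun and holding the push. Leave the pin box, the screwdriver, the tin and the folding rule where they are.

Things in the scene. Friction and masses are not known exactly. Their poses are not given: they have to be found in the camera images.
- gun: Push grease gun, a straight round tool 172 mm long, 0.35 kg, hanging nozzle down. Origin: centre of the coupler's mouth when the nozzle is fully out; +z runs up its axis to the cap. Along z: steel coupler 0 to 32 mm, 25 mm thick, flared to 32 mm at the mouth; 12 mm rod to 45; barrel 26 mm thick to 95; flange 48 mm wide from 95 to 101, resting on the hook; red grip to 165; black cap to 172
- nozzle (a joint): how far the coupler and its rod are pushed into the barrel against the spring: 0 fully out, 0.010 m fully in. The spring needs 9 N to start and 17 N at the end (0.8 N per mm); half the stroke takes 13 N
- coupler_mouth (a point): centre of the coupler's open mouth, moving with the nozzle; z up the gun's axis. Bore 18 mm wide, 21 mm deep, its flared mouth 24 mm wide. Three spring jaws 9 mm inside give way to the nipple's head at about 8 N and snap behind it when the nipple's tip is about 18 mm deep; the tip meets the bore's end at 21 mm
- nipple: brass grease nipple on the bearing block, fixed to the vise. Origin: centre of its tip. +z is its axis, outwards and up, 24 degrees (0.42 rad) from vertical, leaning to the vise's -x. Head 15 mm wide from 6 to 8 mm below the tip, tapering to 6 mm at the tip; neck 9 mm wide down to 25 mm; then a 17 mm collar and 22 mm boss. Greasy, slippery
- vise: fixed blue vise (280 mm long along its x, 110 mm wide, jaws 75 mm high) holding a grey bearing block, 115 mm high. Origin: middle of its underside, under the block. Its screw and handle point to its -x. The nipple's tip is at x -20, y 0, z 151 mm in this frame
- hook: fixed stand: foot plate, green post 175 mm high, two steel prongs 8 mm thick along the stand's -x, 30 mm apart, tops 160 mm above the table, tips turned up 12 mm at the -x end. The gun hangs between them by its flange, its axis over this origin (on the table), 28 mm in front of the post. Lift it at least 15 mm to clear the tips, then away
- pin_box: bystander: open cardboard box of steel pins, 120 x 100 x 45 mm, origin under its centre
- screwdriver: bystander: screwdriver with red handle, 200 mm long along its x, origin under its middle
- tin: bystander: yellow tin 72 mm wide, 110 mm high, origin under its centre
- folding_rule: bystander: yellow folding rule 200 x 34 x 15 mm, origin under its centre
- gun_grip (a point): middle of the gun's red grip, on its axis, 135 mm above the gun's origin. The grip is a round bar 32 mm thick and 64 mm long (flange below, cap above): take it from above, at any yaw; fingers may rest on the flange when pushing
There are look-alikes about, which are no part of the job. Leave any turquoise look-alike of the gun alone. What is shaped like the hook but purple is not meant.

How it is judged:
By the outcome, as a careful person would: the job done as asked, in the order asked, and still so for the second after the job is handed in, while the arm keeps its last pose, push and grip.
It also fails if it takes over 45 s, if anything falls off the work surface, if the arm or the gripper's body presses on something with over 40 N, if the wrist force passes 120 N, or if a joint passes its speed limit or range.

## Working session

There is one attempt and no reset: what is moved stays moved. The work goes in short steps, Python scripts to look and compute and a tool call to move; the robot and the scene stay as the last step left them, time stands still between calls to the robot, and variables do not carry over. Pictures are saved under pics/ and viewed, at most 10 in all, crops included, and the job is handed in when it is done.

Besides the shell and the picture viewer there is one more tool, called after "Call:" by a JSON object that holds its "name" and its "arguments", one argument or row to a line. carry_out: Moves the arm, as the interface text tells. Its arguments: {"type":"object","properties":{"increments":{"type":"string"},"newtons":{"type":"number"}},"required":["increments"]}

```bash
ls; mkdir -p pics; python3 - <<'E'
from bench import arm
import cv2,numpy as np
np.set_printoptions(precision=3,suppress=True)
print([a for a in dir(arm) if a[0]!='_'])
s=arm.get_state();print(s)
for n in("scene","top","wrist"):
    im=arm.capture(n);cv2.imwrite(f"pics/{n}0.png",im);print(n,arm.calibration(n))
a=[cv2.imread(f"pics/{n}0.png") for n in("scene","top")]
E
```

```text
pics
['MotionError', 'calibration', 'capture', 'get_state', 'hold_point_z', 'job_done']
{'clock': 0.0, 'joint_positions': array([-1.303,  0.6  , -0.003,  1.6  ,  0.002,  0.943, -0.08 ]), 'joint_velocities': array([-0.001, -0.001, -0.   ,  0.002,  0.   , -0.001, -0.002]), 'joint_torque': array([ -0.   , -77.647,   1.565, -25.799,   0.012,   0.01 ,  -0.   ]), 'tcp_pos': array([244.91 , 681.994, 303.001]), 'ee_rot': array([[-0.941,  0.338, -0.   ],
       [ 0.338,  0.941, -0.002],
       [-0.   , -0.002, -1.   ]]), 'contact_force': array([0.658, 0.015, 0.309]), 'ft_torque': array([-0.031, -0.024,  0.05 ]), 'gripper_force': 0.0, 'finger_gap': 85.24697264522422}
scene {'intrinsics': array([[488.59 ,   0.   , 251.373],
       [  0.   , 488.59 , 189.743],
       [  0.   ,   0.   ,   1.   ]]), 'extrinsics': array([[  -0.713,    0.566,   -0.415, 1036.519],
       [   0.702,    0.574,   -0.422,  550.787],
       [  -0.   ,   -0.592,   -0.806, 1054.432],
       [   0.   ,    0.   ,    0.   ,    1.   ]])}
top {'intrinsics': array([[367.614,   0.   , 253.281],
       [  0.   , 367.614, 188.381],
       [  0.   ,   0.   ,   1.   ]]), 'extrinsics': array([[  -0.043,   -0.978,    0.206,  373.234],
       [  -0.999,    0.042,   -0.011,   58.267],
       [   0.002,   -0.206,   -0.978, 1090.366],
       [   0.   ,    0.   ,    0.   ,    1.   ]])}
wrist {'intrinsics': array([[297.319,   0.   , 257.659],
       [  0.   , 297.319, 194.159],
       [  0.   ,   0.   ,   1.   ]]), 'T_tool_cam': array([[ -0.   ,  -0.953,  -0.304,  77.682],
       [  1.   ,  -0.   ,   0.   ,  -1.35 ],
       [ -0.001,  -0.304,   0.953, -70.127],
       [  0.   ,   0.   ,   0.   ,   1.   ]])}
```

View pics/scene0.png

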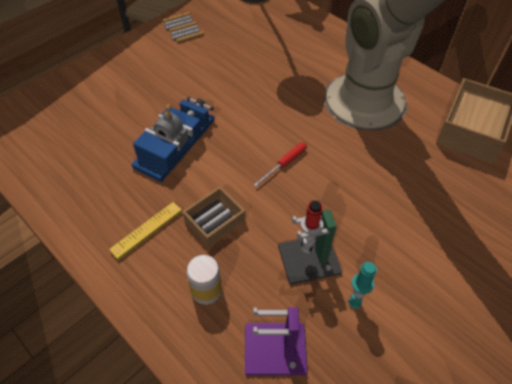

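View pics/top0.png

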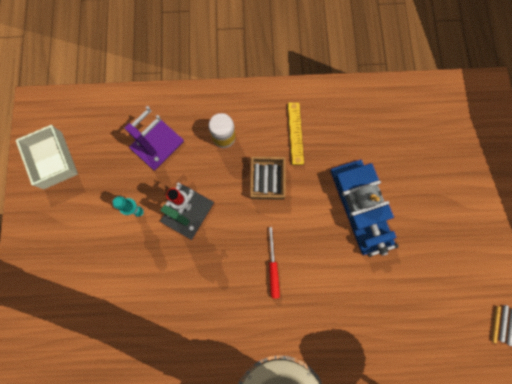

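Could be taken for the gun:
- the red and black gun on the green-post hook: scene (314,212), top (176,196)
- the turquoise look-alike, standing on the table: scene (363,280), top (125,205)
- the screwdriver's red handle: scene (292,155), top (275,280)

The purple hook, scene (277,340), is empty. By the description I choose the first, and check it in a crop.

```bash
cat > h.py <<'E'
import numpy as np,cv2
from bench import arm
np.set_printoptions(precision=2,suppress=True)
def ray(n,uv):
    c=arm.calibration(n);T=c['extrinsics'];d=T[:3,:3]@np.linalg.inv(c['intrinsics'])@[uv[0],uv[1],1]
    return T[:3,3],d/np.linalg.norm(d)
def plane(n,uv,z):
    o,d=ray(n,uv);return o+d*(z-o[2])/d[2]
def tri(a,b,na='scene',nb='top'):
    o,d=ray(na,a);p,e=ray(nb,b);s=np.linalg.lstsq(np.c_[d,-e],p-o,rcond=None)[0]
    x=o+d*s[0];y=p+e*s[1];return (x+y)/2,np.linalg.norm(x-y)
def proj(n,P):
    c=arm.calibration(n);T=c['extrinsics'];q=c['intrinsics']@(T[:3,:3].T@(np.asarray(P)-T[:3,3]));return q[:2]/q[2]
def blobs(im,lo,hi,roi,minarea=8):
    x0,y0,x1,y1=roi;m=cv2.inRange(cv2.cvtColor(im[y0:y1,x0:x1],cv2.COLOR_BGR2HSV),lo,hi)
    n,_,st,ce=cv2.connectedComponentsWithStats(m)
    return [(ce[i]+[x0,y0],st[i]+[x0,y0,0,0,0]) for i in range(1,n) if st[i][4]>=minarea]
E
python3 - <<'E'
from h import *
s=cv2.imread('pics/scene0.png');t=cv2.imread('pics/top0.png')
R=lambda im,x,y,w,h:cv2.resize(im[y:y+h,x:x+w],(400,300),interpolation=cv2.INTER_CUBIC)
cv2.imwrite('pics/crop0.png',np.vstack([np.hstack([R(s,270,190,96,72),R(s,125,90,96,72)]),np.hstack([R(t,150,170,80,60),R(t,320,150,136,102)])]))
for n,im,g,v in(('scene',s,(270,190,366,290),(125,90,221,190)),('top',t,(150,170,230,245),(320,150,410,262))):
    print(n,'red',blobs(im,(0,140,70),(8,255,255),g));print(' black',blobs(im,(0,0,0),(180,255,32),g))
    print(' green',blobs(im,(50,80,20),(80,255,255),g));print(' brass',blobs(im,(12,100,90),(30,255,255),v,4))
    print(' blue',blobs(im,(100,120,30),(125,255,255),v,30))
E
```

```text
scene red [(array([312.55, 216.38]), array([306, 201,  18,  28, 272]))]
 black [(array([314.44, 209.06]), array([311, 208,   8,   3,  16])), (array([311.39, 274.61]), array([307, 270,   9,  10,  54]))]
 green [(array([325.17, 237.84]), array([316, 211,  19,  52, 459]))]
 brass [(array([129.25,  91.  ]), array([128,  90,   3,   3,   4])), (array([147.  ,  91.86]), array([145,  90,   5,   5,   7])), (array([155.  ,  92.96]), array([151,  90,   8,   8,  27])), (array([176.4,  92.6]), array([175,  90,   4,   6,  10])), (array([187.83,  92.67]), array([187,  91,   3,   4,   6])), (array([201.32,  91.14]), array([197,  90,  10,   4,  22])), (array([210.67,  90.67]), array([209,  90,   4,   3,   6])), (array([218.6,  91.4]), array([217,  90,   4,   4,   5])), (array([127. ,  93.2]), array([126,  92,   3,   3,   5])), (array([162. ,  93.4]), array([161,  92,   3,   3,   5])), (array([181.25,  95.5 ]), array([180,  93,   5,   5,   8])), (array([131.83,  97.5 ]), array([128,  95,   7,   6,  18])), (array([171.6,  95.8]), array([171,  94,   3,   4,   5])), (array([195.86,  95.14]), array([195, 
[... 4281 characters left out ...]
y([174, 186,   3,   4,   5])), (array([196.8, 186.4]), array([196, 186,   3,   2,   5])), (array([215.88, 187.71]), array([209, 186,  12,   4,  34]))]
 blue [(array([168.33, 143.8 ]), array([ 133,  101,   80,   80, 2276]))]
top red [(array([174.52, 196.27]), array([165, 187,  19,  18, 137]))]
 black [(array([172.49, 194.09]), array([169, 191,   8,   8,  43]))]
 green [(array([174.48, 214.9 ]), array([161, 206,  28,  19, 205]))]
 brass [(array([366.54, 205.17]), array([ 320,  150,   90,  112, 5382])), (array([374.5 , 197.29]), array([370, 194,  10,   7,  48]))]
 blue [(array([353.04, 175.28]), array([332, 161,  46,  33, 916])), (array([370.95, 227.48]), array([ 341,  195,   54,   59, 1328]))]
```

View pics/crop0.png

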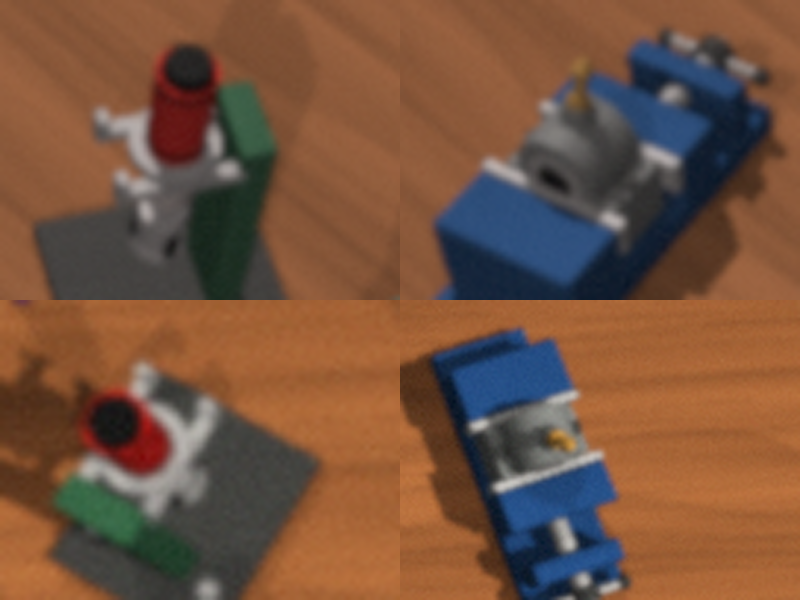

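The crop confirms the gun: red grip and black cap, hanging on steel prongs at the green post. Its cap's centre is at scene (315.1,205.6), top (173,194.5). The nipple's tip is at scene (168.7,105.3), top about (377.5,199.5), and it leans towards the handle.

```bash
python3 - <<'E'
from h import *
print('cap',tri((315.1,205.6),(173,194.5)),plane('scene',(315.1,205.6),237),plane('top',(173,194.5),237))
print('tip',tri((168.7,105.3),(377.5,199.5)),plane('scene',(168.7,105.3),151),plane('top',(377.5,199.5),151))
for a,b in(((350.6,213.6),(382.9,203.4)),((343.8,193.2),(380.2,181.6))):
    d=plane('top',b,75)-plane('top',a,75);print('visey?',d,np.degrees(np.arctan2(d[1],d[0])))
m=blobs(cv2.imread('pics/top0.png'),(100,120,30),(125,255,255),(320,150,410,262),200)
# long side of vise, base: from crop px left-bottom edge
px=lambda u,v:((u-400)/2.941+320,(v-300)/2.941+150)
a,b=plane('top',px(432,352),8),plane('top',px(512,590),8);print('long side',a,b,np.degrees(np.arctan2(*(b-a)[[1,0]])))
c=lambda u,v:plane('scene',(125+(u-400)/4.167,90+v/4.167),75)
d=c(690,100)-c(545,90);print(d)
print('screw dir', [plane('top',px(560,525),60),plane('top',px(580,578),60)])
# scene crop: silver lines
d=c(625,222)-c(487,163);print('vy scene',np.degrees(np.arctan2(d[1],d[0])))
E
```

```text
cap (array([547.87, 240.02, 230.69]), np.float64(0.7089905418651175)) [551.84 242.12 237.  ] [546.38 238.97 237.  ]
tip (array([ 529.26, -276.1 ,  144.05]), np.float64(1.1520311744969114)) [ 533.35 -270.4   151.  ] [ 527.76 -273.15  151.  ]
visey? [ 24.78 -93.25   0.  ] -75.11751693366668
visey? [  28.98 -106.34    0.  ] -74.75606353459911
long side [ 655.45 -192.75    8.  ] [ 409.16 -250.69    8.  ] -166.76111568864386
[-63.67  76.01   0.  ]
screw dir [array([ 466.48, -287.87,   60.  ]), array([ 415.81, -301.17,   60.  ])]
vy scene 106.93776794882176
```

Call:
{"name": "carry_out", "arguments": {
  "increments": "0.019 -0.0276 0.003 0 0; 0.019 -0.0276 0.003 0 0; 0.019 -0.0276 0.003 0 0; 0.019 -0.0276 0.003 0 0; 0.019 -0.0276 0.003 0 0; 0.019 -0.0276 0.003 0 0; 0.019 -0.0276 0.003 0 0; 0.019 -0.0276 0.003 0 0",
  "newtons": 60
}}

```text
clock: 0.82
tcp_pos: [397.7, 460.0, 327.9]
ee_rot: [[-0.941, 0.338, -0.0], [0.338, 0.941, -0.0], [0.0, -0.0, -1.0]]
contact_force: [0.2, 0.3, 0.8]
finger_gap: 85.2
gripper_force: 0.0
```

Call:
{"name": "carry_out", "arguments": {
  "increments": "0.019 -0.0276 0.003 0 0; 0.019 -0.0276 0.003 0 0; 0.019 -0.0276 0.003 0 0; 0.019 -0.0276 0.003 0 0; 0.019 -0.0276 0.003 0 0; 0.019 -0.0276 0.003 0 0; 0.019 -0.0276 0.003 0 0; 0.019 -0.0276 0.003 0 0"
}}

```text
clock: 1.48
tcp_pos: [549.6, 239.2, 352.0]
ee_rot: [[-0.941, 0.338, -0.0], [0.338, 0.941, -0.0], [0.0, -0.0, -1.0]]
contact_force: [1.0, -0.4, -0.5]
finger_gap: 85.8
gripper_force: 0.0
```

```bash
cat >> h.py <<'E'
def wray(uv,s):
    c=arm.calibration('wrist');K=c['intrinsics'];T=c['T_tool_cam'];v=(np.asarray(uv)-K[:2,2])/K[0,0];r=np.linalg.norm(v)
    d=np.r_[v/r*np.sin(r),np.cos(r)];return s['tcp_pos']+s['ee_rot']@T[:3,3], s['ee_rot']@T[:3,:3]@d
def wplane(uv,s,z):
    o,d=wray(uv,s);return o+d*(z-o[2])/d[2]
def wproj(P,s):
    c=arm.calibration('wrist');K=c['intrinsics'];T=c['T_tool_cam']
    q=T[:3,:3].T@(s['ee_rot'].T@(np.asarray(P)-s['tcp_pos'])-T[:3,3]);r=np.hypot(q[0],q[1]);return K[:2,2]+K[0,0]*np.arctan2(r,q[2])*q[:2]/r
E
python3 - <<'E'
from h import *
s=arm.get_state();im=arm.capture('wrist');cv2.imwrite('pics/w1.png',im);print(s)
print(wproj((548,240,237),s))
E
```

```text
{'clock': 1.4833, 'joint_positions': array([-0.53,  0.4 ,  0.04,  1.84, -0.02,  0.9 ,  0.74]), 'joint_velocities': array([ 0.62,  0.05,  0.07, -0.19, -0.04,  0.14,  0.71]), 'joint_torque': array([ -4.58, -61.94,   1.57, -23.63,   0.09,  -0.12,  -1.17]), 'tcp_pos': array([549.64, 239.19, 351.96]), 'ee_rot': array([[-0.94,  0.34, -0.  ],
       [ 0.34,  0.94, -0.  ],
       [ 0.  , -0.  , -1.  ]]), 'contact_force': array([ 1.03, -0.4 , -0.45]), 'ft_torque': array([ 0.01, -0.03,  0.02]), 'gripper_force': 0.0, 'finger_gap': 85.811780116393}
[259.89 217.89]
```

View pics/w1.png

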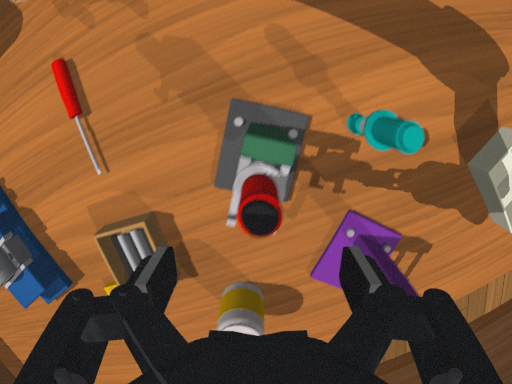

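The gun's cap is at (260,216) in the wrist picture, where (548,240,237) projects, so the measurement holds. The fingers at (155,275) and (365,275) straddle it, and the post lies behind at (270,140). Next I descend and close.

Call:
{"name": "carry_out", "arguments": {
  "increments": "-0.0005 0 -0.0125 0 0; 0 0 -0.0125 0 0; 0 0 -0.0125 0 0; 0 0 -0.0125 0 0; 0 0 -0.0125 0 0; 0 0 -0.0125 0 0; 0 0 -0.0125 0 0; 0 0 -0.0125 0 0"
}}

```text
clock: 2.2
tcp_pos: [548.3, 240.9, 251.1]
ee_rot: [[-0.941, 0.338, -0.0], [0.338, 0.941, -0.0], [0.0, -0.0, -1.0]]
contact_force: [1.0, 0.7, -0.1]
finger_gap: 85.6
gripper_force: 0.0
```

Call:
{"name": "carry_out", "arguments": {
  "increments": "0 0 0 0 0.3; 0 0 0 0 0.5; 0 0 0 0 0.7; 0 0 0 0 1; 0 0 0 0 1; 0 0 0 0 1; 0 0 0 0 1; 0 0 0 0 1"
}}

```text
clock: 2.87
tcp_pos: [548.9, 241.0, 252.9]
ee_rot: [[-0.941, 0.338, 0.002], [0.338, 0.941, 0.001], [-0.001, 0.001, -1.0]]
contact_force: [-0.4, 1.5, 6.9]
finger_gap: 30.7
gripper_force: 59.0
```

Call:
{"name": "carry_out", "arguments": {
  "increments": "0 0 0.008 0 1; 0 0 0.009 0 1; 0 0 0.009 0 1; 0 0 0 0 1; 0.010 -0.0057 0 0 1; 0.015 -0.0086 0 0 1; 0.017 -0.0097 0 0 1; 0.017 -0.0097 0 0 1"
}}

```text
clock: 3.53
tcp_pos: [609.4, 205.4, 277.5]
ee_rot: [[-0.941, 0.338, 0.0], [0.338, 0.941, -0.001], [-0.0, -0.001, -1.0]]
contact_force: [-0.9, 0.2, -3.0]
finger_gap: 30.5
gripper_force: 59.9
```

```bash
python3 - <<'E'
from h import *
s=arm.get_state();print(s['tcp_pos'],s['contact_force'],s['joint_positions'])
im=arm.capture('scene');u,v=proj('scene',s['tcp_pos']-[0,0,90]).astype(int)
t=arm.capture('top');a,b=proj('top',s['tcp_pos']-[0,0,90]).astype(int)
R=lambda im,x,y:cv2.resize(im[y-60:y+60,x-60:x+60],(400,400),interpolation=cv2.INTER_CUBIC)
cv2.imwrite('pics/g2.png',np.hstack([R(im,u,v),R(t,a,b)]))
E
```

```text
[609.43 205.4  277.49] [-0.85  0.23 -2.99] [-0.44  0.53  0.03  1.82 -0.02  0.79  0.83]
```

View pics/g2.png

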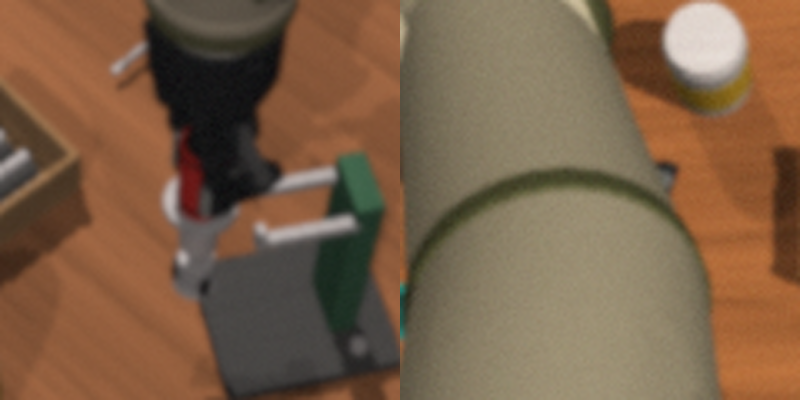

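The left crop shows the gun in the grip, clear of the prongs and vertical, with its coupler at (195,270). Next I raise it and carry it over to the vise, turning as it goes.

Call:
{"name": "carry_out", "arguments": {
  "increments": "0 0 0.023 -6.1 1; 0 0 0.023 -6.1 1; 0 0 0.023 -6.1 1; 0 0 0.023 -6.1 1; -0.003 -0.019 0.003 -6.1 1; -0.004 -0.024 0 -6.1 1; -0.004 -0.024 0 -6.1 1; -0.004 -0.024 0 -6.1 1"
}}

```text
clock: 4.3
tcp_pos: [592.8, 114.3, 372.6]
ee_rot: [[-0.361, 0.933, -0.0], [0.933, 0.361, -0.001], [-0.0, -0.0, -1.0]]
contact_force: [0.3, -0.3, -5.0]
finger_gap: 31.0
gripper_force: 60.6
```

Call:
{"name": "carry_out", "arguments": {
  "increments": "-0.004 -0.024 0 -6.1 1; -0.004 -0.024 0 -6.1 1; -0.004 -0.024 0 -6.1 1; -0.004 -0.024 0 -6.1 1; -0.004 -0.024 0 -6.1 1; -0.004 -0.024 0 -6.1 1; -0.004 -0.024 0 -6.1 1; -0.004 -0.024 0 -6.1 1"
}}

```text
clock: 4.97
tcp_pos: [560.4, -78.1, 372.7]
ee_rot: [[0.465, 0.885, -0.0], [0.885, -0.465, -0.001], [-0.001, -0.0, -1.0]]
contact_force: [-0.1, -0.5, -3.7]
finger_gap: 31.1
gripper_force: 60.6
```

Call:
{"name": "carry_out", "arguments": {
  "increments": "-0.004 -0.024 0 -6.1 1; -0.004 -0.024 0 -6.1 1; -0.004 -0.024 0 -6.1 1; -0.004 -0.024 0 -6.1 1; -0.004 -0.024 0 -6.1 1; -0.004 -0.024 0 -6.1 1; -0.004 -0.024 0 -6.1 1; -0.004 -0.024 0 -3 1"
}}

```text
clock: 5.63
tcp_pos: [528.3, -269.9, 372.6]
ee_rot: [[0.958, 0.286, -0.001], [0.286, -0.958, -0.001], [-0.001, 0.0, -1.0]]
contact_force: [0.1, -0.3, -3.4]
finger_gap: 30.9
gripper_force: 60.6
```

```bash
python3 - <<'E'
from h import *
arm.capture('top')
s=arm.get_state();im=arm.capture('wrist');cv2.imwrite('pics/w3.png',im[60:384,60:450]);print(s['tcp_pos'],s['ee_rot'],s['contact_force'],s['joint_positions'])
print(wproj((530,-272,151),s),wproj(s['tcp_pos']-[0,0,188],s),wproj((534.8,-270.8,140),s))
E
```

```text
[ 526.62 -275.07  373.22] [[ 0.96  0.28 -0.  ]
 [ 0.28 -0.96 -0.  ]
 [-0.    0.   -1.  ]] [-0.46 -5.51 -2.5 ] [-0.14  0.45  0.78  1.86 -0.37  0.98 -0.49]
[253.62 174.99] [255.53 188.52] [253.87 167.85]
```

View pics/w3.png

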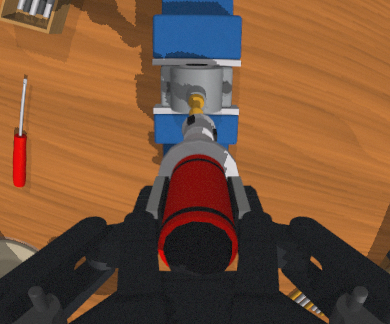

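The gun's coupler is at full-frame (261,190) and the brass nipple shows just beyond it at (257,165). The vise is aligned with the picture, so the yaw is right. I back off towards vise -x for one clear look at the tip.

Call:
{"name": "carry_out", "arguments": {
  "increments": "-0.015 -0.004 0 0 1; -0.015 -0.004 0 0 1; -0.015 -0.004 0 0 1; 0 0 0 0 1; 0 0 0 0 1; 0 0 0 0 1; 0 0 0 0 1; 0 0 0 0 1"
}}

```text
clock: 6.4
tcp_pos: [484.0, -279.6, 372.9]
ee_rot: [[0.956, 0.292, 0.0], [0.292, -0.956, -0.0], [0.0, 0.0, -1.0]]
contact_force: [-0.0, 0.3, -4.1]
finger_gap: 30.8
gripper_force: 60.8
```

```bash
python3 - <<'E'
from h import *
s=arm.get_state();im=arm.capture('wrist');cv2.imwrite('pics/w4raw.png',im)
cv2.imwrite('pics/w4.png',cv2.resize(im[90:240,190:320],(650,600)[0:1]+(600,) if 0 else (520,600),interpolation=cv2.INTER_CUBIC));print(s['tcp_pos'],s['ee_rot'],s['contact_force'])
print(wproj((530,-272,151),s),wproj(s['tcp_pos']-[0,0,188],s))
b=blobs(im,(13,130,80),(30,255,255),(225,110,295,190),8);print(b)
E
```

```text
[ 483.98 -279.64  372.91] [[ 0.96  0.29  0.  ]
 [ 0.29 -0.96 -0.  ]
 [ 0.    0.   -1.  ]] [-0.02  0.27 -4.07]
[262.79 133.92] [256.45 188.89]
[(array([225.75, 119.57]), array([225, 110,   3,  22,  44])), (array([264.61, 126.83]), array([257, 116,  16,  24, 309])), (array([225.5, 180. ]), array([225, 173,   2,  15,  28]))]
```

View pics/w4.png

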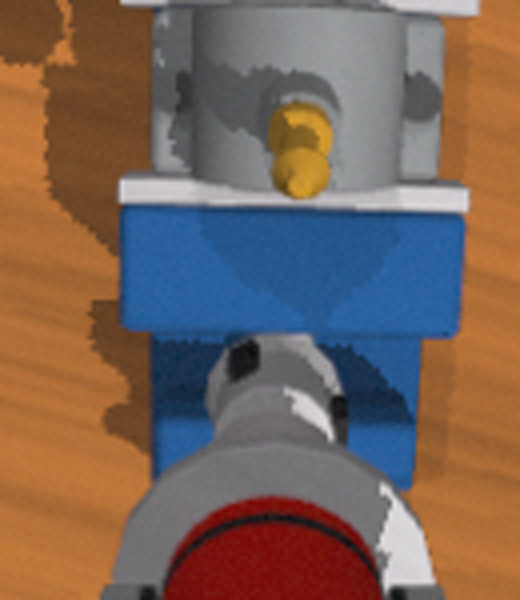

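```bash
python3 - <<'E'
from h import *
s=arm.get_state();R=s['ee_rot'];p=s['tcp_pos'];print(R[:,2]*1000)
tip=wplane((265.2,136.5),s,151);m=wplane((258.8,173.8),s,p[2]-188)
for n,q in(('tip',tip),('mouth+x rim',m)): print(n,q,'in tool',R.T@(q-p))
for u in((265.2,136.5),(258.8,173.8)): print(u, wproj(p-[0,0,188]+16*R[:,0],s))
E
```

```text
[   -0.04    -0.03 -1000.  ]
tip [ 528.13 -275.04  151.  ] in tool [ 43.65   8.51 221.82]
mouth+x rim [ 497.93 -277.58  184.82] in tool [ 14.02   2.1  188.  ]
(265.2, 136.5) [256.44 171.64]
(258.8, 173.8) [256.44 171.64]
```

The tip is at full-frame (265,136.5) and the coupler's mouth, rim towards the camera, at (259,174). In tool axes the tip lies 46 mm along x and 6.3 mm along y from the mouth, which agrees with the fixed cameras (530,-272).

The moves can't tilt the hand, so I'll turn the gun about the pads' line: lower the coupler on the vise +x side of the nipple, then drag the hand towards -x with a lighter grip, so that the gun swings to 24°.

Call:
{"name": "carry_out", "arguments": {
  "increments": "0.0211 0.0045 0 -0.4 1; 0.0211 0.0045 0 -0.4 1; 0.0211 0.0045 0 -0.4 1; 0.0211 0.0045 0 -0.3 1; 0 0 -0.0125 0 1; 0 0 -0.0125 0 1; 0 0 -0.0125 0 1; 0 0 -0.0125 0 1",
  "newtons": 30
}}

```text
clock: 7.12
tcp_pos: [567.0, -262.1, 321.4]
ee_rot: [[0.964, 0.266, -0.001], [0.266, -0.964, 0.0], [-0.001, -0.001, -1.0]]
contact_force: [0.7, 0.1, -3.5]
finger_gap: 30.3
gripper_force: 60.9
```

Call:
{"name": "carry_out", "arguments": {
  "increments": "0 0 0 0 1; 0 0 0 0 1; -0.0058 -0.0016 0 0 1; -0.0058 -0.0016 0 0 1; -0.0058 -0.0016 0 0 1; -0.0039 -0.0011 0 0 1; -0.0039 -0.0011 0 0 1; -0.0039 -0.0011 0 0 1"
}}

```text
clock: 7.78
tcp_pos: [539.1, -270.1, 323.5]
ee_rot: [[0.964, 0.267, 0.002], [0.267, -0.964, -0.0], [0.002, 0.001, -1.0]]
contact_force: [4.8, 1.2, -3.7]
finger_gap: 30.7
gripper_force: 61.1
```

Call:
{"name": "carry_out", "arguments": {
  "increments": "-0.0039 -0.0011 0 0 1; -0.0039 -0.0011 0 0 1; -0.0039 -0.0011 0 0 1; -0.0039 -0.0011 0 0 1; -0.0039 -0.0011 0 0 1; -0.0039 -0.0011 0 0 1; 0 0 0 0 1; 0 0 0 0 1",
  "newtons": 30
}}

```text
clock: 8.45
tcp_pos: [515.2, -276.7, 323.0]
ee_rot: [[0.964, 0.266, -0.0], [0.266, -0.964, 0.0], [-0.0, -0.0, -1.0]]
contact_force: [2.3, 1.7, -1.3]
finger_gap: 30.8
gripper_force: 62.3
```

```bash
python3 - <<'E'
from h import *
s=arm.get_state();print(s['tcp_pos'],s['contact_force'],s['ft_torque'],s['gripper_force'])
im=arm.capture('scene');u,v=proj('scene',s['tcp_pos']-[0,0,110]).astype(int);w=arm.capture('wrist')
print(u,v);y0=max(v-60,0)
cv2.imwrite('pics/g5.png',np.hstack([cv2.resize(im[y0:y0+120,u-50:u+50],(400,480),interpolation=cv2.INTER_CUBIC),cv2.resize(w[60:252,178:338],(400,480),interpolation=cv2.INTER_CUBIC)]))
E
```

```text
[ 515.18 -276.72  322.98] [ 2.26  1.72 -1.27] [ 0.51 -0.8  -0.01] 62.25506544113159
169 82
```

View pics/g5.png

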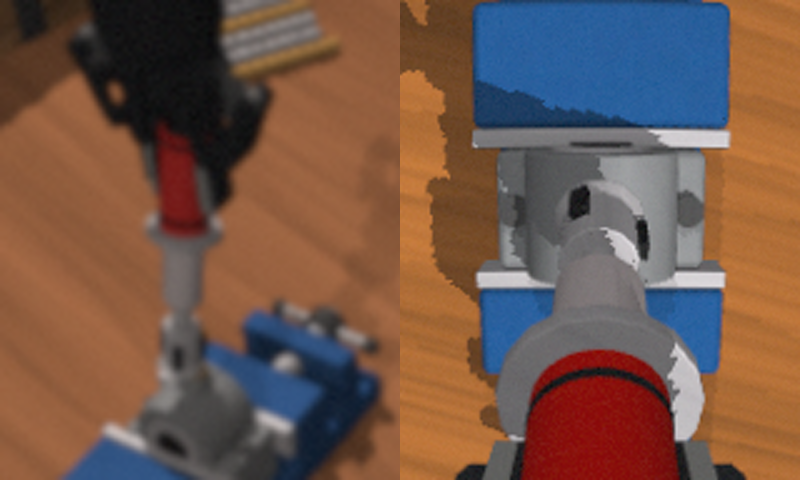

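The gun is turning in the pads: in the right half, the coupler at (600,215) has swung ahead towards vise +x. I carry on dragging to 24°.

Call:
{"name": "carry_out", "arguments": {
  "increments": "-0.0032 -0.0009 0 0 1; -0.0032 -0.0009 0 0 1; -0.0032 -0.0009 0 0 1; -0.0032 -0.0009 0 0 1; 0 0 0 0 1; 0 0 0 0 1; 0.003 0.0008 0 0 1; 0.004 0.0011 0 0 1"
}}

```text
clock: 9.22
tcp_pos: [508.9, -278.7, 322.7]
ee_rot: [[0.964, 0.266, -0.002], [0.266, -0.964, -0.0], [-0.002, -0.0, -1.0]]
contact_force: [-1.0, 0.2, -2.5]
finger_gap: 30.7
gripper_force: 62.6
```

```bash
python3 - <<'E'
from h import *
s=arm.get_state();R=s['ee_rot'];p=s['tcp_pos'];print(p,R[:,2],s['contact_force'],s['ft_torque'])
w=arm.capture('wrist');cv2.imwrite('pics/w6raw.png',w)
cv2.imwrite('pics/w6.png',cv2.resize(w[90:240,190:320],(520,600),interpolation=cv2.INTER_CUBIC))
for t in (16,20,24,28):
    a=np.radians(t);C=np.cos(a);S=np.sin(a)
    P=lambda l,r:p+R@[S*l+C*r,0,54+C*l-S*r]   # l below pivot, r to +x side
    print(t,'mouth +x rim',wproj(P(134,16),s),'flange +x rim',wproj(P(37,24),s),'flange centre',wproj(P(33,0),s),'barrel end +x',wproj(P(89,13),s))
E
```

```text
[ 508.86 -278.73  322.66] [-0. -0. -1.] [-1.01  0.21 -2.54] [-0.04  0.08  0.01]
16 mouth +x rim [256.34 132.1 ] flange +x rim [255.64 185.25] flange centre [255.78 224.73] barrel end +x [256.11 159.57]
20 mouth +x rim [256.31 122.24] flange +x rim [255.61 182.95] flange centre [255.76 221.68] barrel end +x [256.08 152.36]
24 mouth +x rim [256.27 112.41] flange +x rim [255.57 180.94] flange centre [255.74 218.77] barrel end +x [256.05 145.27]
28 mouth +x rim [256.24 102.6 ] flange +x rim [255.53 179.27] flange centre [255.72 216.01] barrel end +x [256.01 138.32]
```

View pics/w6.png

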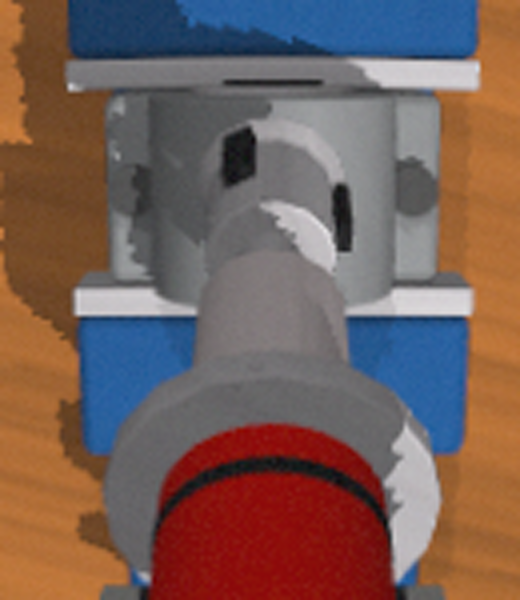

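The mouth's near rim is at crop (270,118), full frame row 119.5, which is about 21° of tilt. I drag about 3° further, then lift clear of the nipple along its axis.

Call:
{"name": "carry_out", "arguments": {
  "increments": "-0.0036 -0.001 0 0 1; -0.0036 -0.001 0 0 1; -0.0036 -0.001 0 0 1; -0.0022 -0.0006 0 0 1; 0 0 0 0 1; 0 0 0 0 1; 0.003 0.0008 0 0 1; 0.005 0.0014 0 0 1",
  "newtons": 60
}}

```text
clock: 9.93
tcp_pos: [503.7, -280.2, 322.8]
ee_rot: [[0.964, 0.266, -0.002], [0.266, -0.964, -0.0], [-0.002, -0.0, -1.0]]
contact_force: [-1.0, -0.8, -3.6]
finger_gap: 30.8
gripper_force: 62.7
```

```bash
python3 - <<'E'
from h import *
s=arm.get_state();R=s['ee_rot'];p=s['tcp_pos'];print(p,s['contact_force'],s['ft_torque'])
w=arm.capture('wrist');cv2.imwrite('pics/w7raw.png',w)
a=cv2.imread('pics/w6raw.png')
# vertical shift of coupler patch between the pictures
for nm,(y0,y1) in (('slots',(118,155)),('barrel end',(145,175))):
    t=a[y0:y1,240:279];r=cv2.matchTemplate(w[y0-20:y1+20,230:289],t,cv2.TM_CCOEFF_NORMED);_,m,_,l=cv2.minMaxLoc(r);print(nm,m,l[0]-10,l[1]-20)
E
```

```text
[ 503.75 -280.19  322.79] [-0.98 -0.8  -3.58] [-0.03  0.13  0.01]
slots 0.9826360940933228 0 -4
barrel end 0.9437361359596252 0 -4
```

Call:
{"name": "carry_out", "arguments": {
  "increments": "0 0 0.008 0 1; 0 0 0.009 0 1; 0 0 0.008 0 1; -0.0080 -0.0022 0 0 1; -0.0080 -0.0022 0 0 1; -0.0080 -0.0022 0 0 1; -0.0080 -0.0022 0 0 1; 0 0 0 0 1"
}}

```text
clock: 10.65
tcp_pos: [470.0, -289.4, 347.9]
ee_rot: [[0.965, 0.264, -0.001], [0.264, -0.965, 0.001], [-0.001, -0.001, -1.0]]
contact_force: [-0.5, -0.4, -4.3]
finger_gap: 31.0
gripper_force: 62.8
```

```bash
python3 - <<'E'
from h import *
arm.capture('top')
s=arm.get_state();R=s['ee_rot'];p=s['tcp_pos'];print(p,R[:,0],s['contact_force'])
w=arm.capture('wrist');cv2.imwrite('pics/w8raw.png',w)
b=blobs(w,(13,130,60),(30,255,255),(225,80,295,190),8);print(b)
m=cv2.inRange(cv2.cvtColor(w,cv2.COLOR_BGR2HSV),(13,130,60),(30,255,255))
for y in range(100,170,3):
    x=np.flatnonzero(m[y,240:280]); 
    if len(x):print(y,x.min()+240,x.max()+240,len(x))
ex=R[:,0]; tip=np.array([528.1,-275.0,151]) # wrist-frame tip
for d in(0,7,16,25): print(d,wproj(tip+d*np.r_[.407*.964,.407*.267,-.914],s))
print('mouth centre',wproj(p+R@[51.9,2.1,177.5],s),'mouth+x',wproj(p+R@[51.9+14.7,2.1,177.5-6.2],s))
E
```

```text
[ 471.3  -289.03  347.92] [ 0.96  0.26 -0.  ] [ 0.27 -0.62 -3.76]
[(array([258.02, 108.34]), array([250, 101,  17,  15, 207]))]
103 252 263 12
106 250 265 16
109 250 266 17
112 250 266 17
115 263 265 3
0 [258.21 123.24]
7 [258.19 119.68]
16 [258.17 115.34]
25 [258.14 111.23]
mouth centre [258.86 132.7 ] mouth+x [258.9  115.45]
```

Call:
{"name": "carry_out", "arguments": {
  "increments": "0.0013 0.0004 -0.003 0 1; 0.0013 0.0004 -0.003 0 1; 0.0013 0.0004 -0.003 0 1; 0.0013 0.0004 -0.003 0 1; 0.0013 0.0004 -0.003 0 1; 0.0013 0.0004 -0.003 0 1; 0.0013 0.0004 -0.003 0 1; 0.0013 0.0004 -0.003 0 1"
}}

```text
clock: 11.42
tcp_pos: [483.2, -285.3, 323.5]
ee_rot: [[0.964, 0.266, -0.0], [0.266, -0.964, -0.0], [-0.0, -0.0, -1.0]]
contact_force: [-1.7, -0.8, -3.3]
finger_gap: 30.7
gripper_force: 62.8
```

Call:
{"name": "carry_out", "arguments": {
  "increments": "0.0004 0.0001 -0.0009 0 1; 0.0004 0.0001 -0.0009 0 1; 0.0004 0.0001 -0.0009 0 1; 0.0004 0.0001 -0.0009 0 1; 0 0 0 0 1; 0 0 0 0 1; 0 0 0 0 1; 0 0 0 0 1"
}}

```text
clock: 12.08
tcp_pos: [484.3, -285.1, 320.2]
ee_rot: [[0.964, 0.266, -0.001], [0.266, -0.964, -0.0], [-0.001, -0.0, -1.0]]
contact_force: [-4.0, -2.0, -3.5]
finger_gap: 30.8
gripper_force: 62.6
```

```bash
python3 - <<'E'
from h import *
s=arm.get_state();R=s['ee_rot'];p=s['tcp_pos'];print(p,s['contact_force'],s['ft_torque'])
w=arm.capture('wrist');cv2.imwrite('pics/w9raw.png',w);im=arm.capture('scene');cv2.imwrite('pics/s9raw.png',im)
d=(p-[0,0,54])-[529.8,-272.2,151];print('axial pivot-tip',d@[-.407*.964,-.407*.267,.914],'perp in plane',d@[.914*.964,.914*.267,.407],'lat',d@[.267,-.964,0])
u,v=proj('scene',(530,-272,165)).astype(int)
cv2.imwrite('pics/v9.png',np.hstack([cv2.resize(im[v-48:v+42,u-38:u+37],(400,480),interpolation=cv2.INTER_CUBIC),cv2.resize(w[60:252,178:338],(400,480),interpolation=cv2.INTER_CUBIC)]))
E
```

```text
[ 484.3  -285.13  320.23] [-4.   -1.97 -3.46] [-0.61  1.55 -0.04]
axial pivot-tip 124.58074283605839 perp in plane 3.654305296360029 lat 0.3171495706544736
```

Call:
{"name": "carry_out", "arguments": {
  "increments": "-0.001 -0.0003 0 0 1; -0.001 -0.0003 0 0 1; -0.001 -0.0003 0 0 1; -0.001 -0.0002 0 0 1; 0 0 0 0 1; 0 0 0 0 1; 0 0 0 0 1; 0 0 0 0 1"
}}

```text
clock: 12.85
tcp_pos: [481.0, -286.0, 320.3]
ee_rot: [[0.964, 0.267, 0.0], [0.267, -0.964, -0.0], [0.0, 0.0, -1.0]]
contact_force: [-0.5, -0.9, -3.6]
finger_gap: 30.6
gripper_force: 62.6
```

Call:
{"name": "carry_out", "arguments": {
  "increments": "0.0004 0.0001 -0.0009 0 1; 0.0004 0.0001 -0.0009 0 1; 0.0004 0.0001 -0.0009 0 1; 0.0004 0.0001 -0.0009 0 1; 0.0004 0.0001 -0.0009 0 1; 0.0004 0.0001 -0.0009 0 1; 0 0 0 0 1; 0 0 0 0 1"
}}

```text
clock: 13.52
tcp_pos: [483.1, -285.3, 314.6]
ee_rot: [[0.964, 0.266, -0.0], [0.266, -0.964, 0.0], [-0.0, -0.0, -1.0]]
contact_force: [-0.9, -0.1, -3.8]
finger_gap: 30.9
gripper_force: 62.8
```

```bash
cat > q.py <<'E'
from h import *
s=arm.get_state();R=s['ee_rot'];p=s['tcp_pos'];f=s['contact_force']+[0,0,3.6]
d=(p-[0,0,54])-[529.8,-272.2,151];A=np.array([[-.407*.964,-.407*.267,.914],[.914*.964,.914*.267,.407],[.267,-.964,0]])
print(p,'d axial,perp,lat',A@d,'force',A@f,'torque',s['ft_torque'],s['gripper_force'])
E
python3 q.py
```

```text
[ 483.1  -285.29  314.59] d axial,perp,lat [119.91   0.27   0.15] force [ 0.16 -0.87 -0.16] torque [-0.05  0.15  0.01] 62.763293981552124
```

Call:
{"name": "carry_out", "arguments": {
  "increments": "0.0004 0.0001 -0.0009 0 1; 0.0004 0.0001 -0.0009 0 1; 0.0004 0.0001 -0.0009 0 1; 0 0 0 0 1; 0 0 0 0 1; 0 0 0 0 1; 0 0 0 0 1; 0 0 0 0 1"
}}

```text
clock: 14.18
tcp_pos: [484.3, -285.0, 312.1]
ee_rot: [[0.964, 0.266, -0.0], [0.266, -0.964, 0.0], [-0.0, -0.0, -1.0]]
contact_force: [0.8, 0.8, -6.9]
finger_gap: 30.5
gripper_force: 62.6
```

```bash
python3 q.py
```

```text
[ 484.27 -285.04  312.07] d axial,perp,lat [117.12   0.33   0.22] force [-3.4  -0.41 -0.51] torque [-0.08 -0.05 -0.08] 62.57569670677185
```

Call:
{"name": "carry_out", "arguments": {
  "increments": "0.0004 0.0001 -0.0009 0 1; 0.0004 0.0001 -0.0009 0 1; 0.0004 0.0001 -0.0009 0 1; 0.0004 0.0001 -0.0009 0 1; 0.0004 0.0001 -0.0009 0 1; 0 0 0 0 1; 0 0 0 0 1; 0 0 0 0 1",
  "newtons": 90
}}

```text
clock: 14.85
tcp_pos: [485.7, -285.1, 308.4]
ee_rot: [[0.964, 0.266, 0.0], [0.266, -0.964, 0.0], [0.0, -0.0, -1.0]]
contact_force: [-5.0, 0.4, 5.6]
finger_gap: 30.3
gripper_force: 90.3
```

```bash
python3 q.py
```

```text
[ 485.75 -285.09  308.38] d axial,perp,lat [113.17   0.12   0.66] force [10.32 -0.57 -1.73] torque [0.34 1.01 0.05] 90.3408408164978
```

Call:
{"name": "carry_out", "arguments": {
  "increments": "0.0004 0.0001 -0.0009 0 1; 0.0004 0.0001 -0.0009 0 1; 0.0004 0.0001 -0.0009 0 1; 0.0004 0.0001 -0.0009 0 1; 0.0004 0.0001 -0.0009 0 1; 0 0 0 0 1; 0 0 0 0 1; 0 0 0 0 1"
}}

```text
clock: 15.52
tcp_pos: [487.5, -284.7, 304.1]
ee_rot: [[0.964, 0.266, -0.0], [0.266, -0.964, 0.0], [-0.0, -0.001, -1.0]]
contact_force: [-5.8, 0.2, 8.3]
finger_gap: 30.2
gripper_force: 90.8
```

```bash
python3 q.py
```

```text
[ 487.46 -284.67  304.07] d axial,perp,lat [108.52  -0.03   0.72] force [13.12 -0.24 -1.76] torque [0.49 1.42 0.1 ] 90.75599312782288
```

Call:
{"name": "carry_out", "arguments": {
  "increments": "0.0004 0.0001 -0.0009 0 1; 0.0004 0.0001 -0.0009 0 1; 0.0004 0.0001 -0.0009 0 1; 0 0 0 0 1; 0 0 0 0 1; 0 0 0 0 1; 0 0 0 0 1; 0 0 0 0 1"
}}

```text
clock: 16.18
tcp_pos: [488.5, -284.4, 301.6]
ee_rot: [[0.964, 0.266, -0.0], [0.266, -0.964, 0.001], [-0.0, -0.001, -1.0]]
contact_force: [-8.0, 0.3, 11.9]
finger_gap: 30.1
gripper_force: 90.9
```

```bash
python3 q.py; python3 - <<'E'
from h import *
s=arm.get_state();w=arm.capture('wrist');im=arm.capture('scene');print(arm.get_state()['contact_force'])
u,v=proj('scene',(525,-273,185)).astype(int);v=max(v,48)
cv2.imwrite('pics/v10.png',np.hstack([cv2.resize(im[v-48:v+42,u-38:u+37],(400,480),interpolation=cv2.INTER_CUBIC),cv2.resize(w[60:252,178:338],(400,480),interpolation=cv2.INTER_CUBIC)]))
E
```

```text
[ 488.52 -284.45  301.55] d axial,perp,lat [105.77  -0.06   0.78] force [17.29 -0.63 -2.47] torque [0.51 1.61 0.1 ] 90.94984173774719
[-6.8   0.77 10.4 ]
```

View pics/v10.png

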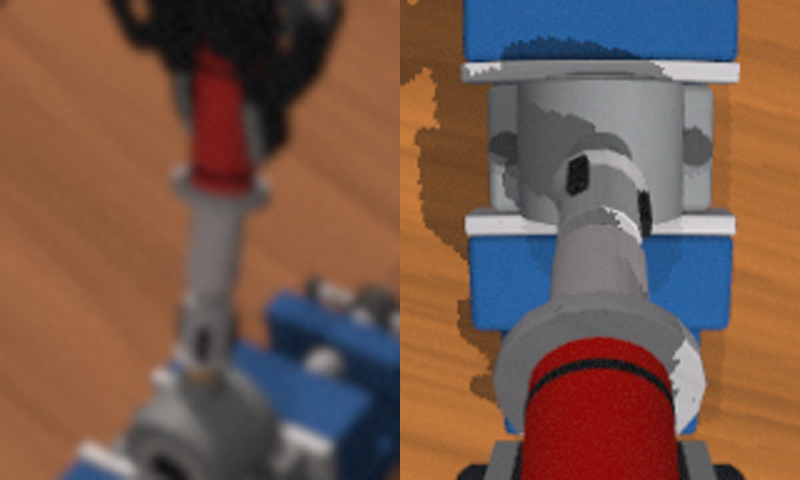

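The picture shows the coupler squarely on the nipple, with brass showing only just below its mouth at (203,375). The rod is nearly all inside the barrel, and an axial push of about 15–17 N means the nozzle is roughly 8–9 mm in. I hand it in.

```bash
python3 -c "
from bench import arm
print(arm.job_done())"
```

```text
the job is handed in; nothing more can be done
None
```

The red gun's coupler is on the tilted nipple and appears to have snapped on; its nozzle is pressed about 8–9 mm of its 10 mm stroke into the barrel, gripped and held at 15–17 N. I handed it in at about 16 s; the verdict was not shown.

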